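# Tip two parts crates, push the stamped one to the dispatch line

## Robot

A 7-joint arm with a two-finger parallel gripper is mounted at the origin on a cart in front of the work surface, level with it; the furniture and walls round the work are solid. World frame = base frame: x ahead of the robot, y to its left, z up, the work surface at z = 0. Lengths are in m, angles in rad, forces in N, time in s.
With the tool pointing down it reaches from about 0.425 to 0.925 m from the base axis. Payload 6.8 kg.
Tool frame: the origin (TCP) lies at the very end of the fingers, on their centre line; the grasp point (between the pads) lies 19 mm behind it; z points along the fingers, x is the direction in which the jaws open and shut, and the axes are right-handed (so a half turn about z gives the same grasp; the last joint's range is limited). The gripper opens to 85 mm and grips with 20 to 120 N. Pads are 22 mm wide; open, the fingers measure 114 mm over their backs; the gripper's body (76 mm by 85 mm) begins 54 mm behind the grasp point. The pads swing forward as they close: fully open they stand 13 mm farther back than shut.
Start: joints at [1.207, 0.477, 0.022, 1.555, -0.011, 1.109, -0.083], TCP at [0.171, -0.653, 0.231] pointing down, gripper open.
Joint ranges: [-2.96, 2.96], [-0.34, 2.1], [-1.41, 1.46], [0.24, 2.44], [-1.37, 4.51], [0.17, 1.92], [-2.96, 2.96]. Speed limits (rad/s): [2.39, 2.39, 3.14, 3.14, 3.14, 3.14, 3.14].

## Interface

Orientations are given as a rotation vector (axis times angle).
In Python, from bench import get_obs, imaging, hand_in gives the robot as it stands.
- The arm moves only by the tool send_rows, never from a script. Its argument "motion" is a list of rows, each an object with "dp": the shift along the world's x, y, z in m, a list of three; "rot": the turn, a rotation vector about the world's x, y, z in rad, a list of three; "grip": the finger opening in m, from 0 to 0.0854. In form: [{"dp": [dx, dy, dz], "rot": [ax, ay, az], "grip": grip}, ...]. A call has 1 to 20 rows; each row shifts and turns the pose as measured when the row begins; what a row does not reach is not made up. A row lasts 1/8 s, in which the tool goes at most 62.5 mm and 10.7 degrees, less where a joint would pass 70% of its speed; a pose out of reach is approached as far as the arm can. A call is refused whole if a number of a shift passes 0.0625 or a number of a turn 0.188, either way. A call with a gripper value outside its range is refused whole. The fingers move at their own pace and stop on an object; "grip_force" is the grip in N (left out, the last holds). Time passes only in rows, so rows that do not move let the fingers close. It gives the time, the measured TCP pose, the force and the opening at its end, in the units of the state.
- get_obs(): the state, without advancing time (a new reading comes with each control period).
- imaging.grab_frame(name): name is "scene" or "side" or "wrist"; returns a dict with "img" (480x640x3 uint8, red, green, blue), "fx", "fy", "cx", "cy" (pixels), "R" (3x3) and "t" (3): a world point X has camera coordinates R X + t. Camera axes: x right, y down, z forward; pixel columns grow to the right and rows downward; lengths in m; the calibration is good to about 2 mm. A picture is of the moment at which its call begins. There is no depth.
- hand_in(): hands the job in, once; it reports no verdict.
The state is a dict: "clock": time; "joints": joint angles; "qvel": joint speeds; "tau": joint torques, N m; "tcp_pos": TCP position; "orientation": TCP orientation; "contact_force": force on the tool from outside, world axes, zero at the start; "moment": the same for the moment, N m; "grip_width": finger opening in m.
Only numpy, scipy, OpenCV 4.12 (cv2) and the standard library are available. Lean on these libraries where they do the work, as an engineer would, in place of code of your own. Each camera call takes 0.05 s, during which the arm holds its last target. There are 200 camera calls.

## Task

Find the parts crate that is stamped underneath: with the fingers, tip both small wooden crates over, away from you, so that each lies on its far side with its bottom facing you. Then push the crate with the blue stamp on its bottom, lying as it is, straight away from you until its whole far edge (the open rim) lies on the yellow tape, and leave the other crate lying on its side short of the tape. Only push and tip with the fingers: do not pick up either crate, and do not disturb the green pot, the black charcoal block or the pencil.

Things in the scene. Friction and masses are not known exactly. Their poses are not given: they have to be found in the camera images.
- crate_stamped: the crate with a round blue stamp, 30 mm across with a pale cross, on its underside. Open slatted wooden box, empty, 0.2 kg, loose, 40 mm deep (its x), 80 mm wide (its y), 56 mm high (its z), walls 4 mm, rubber foot strips under both long edges. Origin at the centre of its underside, z up out of the mouth. At the start it stands upright, its x pointing away from the robot, some 25 degrees to the right of world x
- crate_stamped_center (a point): centre of the stamped crate, 28 mm above its underside. Pushed along its x, away from the robot, near the top of its near wall (45 mm up or more), either crate tips over its far bottom edge and hardly slides; past about 35 degrees it falls over by itself and then lies 40 mm high, centre 20 mm above the bench, its z axis pointing away from the robot
- crate_stamped_rim_l (a point): point on the open rim of the stamped crate, middle of the depth, at its +y end: (0, 40, 56) mm in the crate's frame
- crate_stamped_rim_r (a point): the same at the -y end: (0, -40, 56) mm
- crate_plain: the other crate, same build, size and weight, with a bare underside; same origin and axes. A torch resting on its stand, up to 200 mm high, is fixed just to the left of and nearer than the left crate: bring the gripper's body in clear of it
- crate_plain_center (a point): centre of the plain crate, 28 mm above its underside
- crate_plain_rim_l (a point): point on the open rim of the plain crate, (0, 40, 56) mm in its frame
- crate_plain_rim_r (a point): the same at (0, -40, 56) mm
- tape: dispatch line: a straight strip of yellow tape stuck flat on the bench beyond both crates, 20 mm wide (its x, which points away from the robot, some 25 degrees to the right of world x) and 340 mm long (its y); origin at its centre. It is no obstacle; a white machine stands just beyond it, and its edge may overhang the middle of the tape
- flux_pot: bystander: green pot, 40 mm across, 24 mm high, loose; origin under its centre
- charcoal: bystander: black charcoal block 58 x 88 x 30 mm, loose; origin under its centre
- pencil: bystander: red pencil 105 mm long (its y), 9 mm thick, loose; origin under its centre

How it is judged:
By the outcome, as a careful person would: the job done as asked, in the order asked, and still so for the second after the job is handed in, with the robot touching nothing.
It also fails if it takes over 64 s, if anything falls off the work surface, if the arm or the gripper's body presses on something with over 40 N, if the wrist force passes 120 N, or if a joint passes its speed limit or range.

## Working session

There is one attempt and no reset: what is moved stays moved. The work goes in short steps, Python scripts to look and compute and a tool call to move; the robot and the scene stay as the last step left them, time stands still between calls to the robot, and variables do not carry over. Pictures are saved under pics/ and viewed, about 8 in all and at most 12, crops included, and the job is handed in when it is done.

Besides the shell and the picture viewer there is one more tool, called after "Call:" in YAML: its name, and indented under it one key for each argument. send_rows: Moves the arm, as the interface text tells. Its arguments: {"type":"object","properties":{"motion":{"type":"array","items":{"type":"object","properties":{"dp":{"type":"array","items":{"type":"number"}},"rot":{"type":"array","items":{"type":"number"}},"grip":{"type":"number"}}}},"grip_force":{"type":"number"}},"required":["motion"]}

```bash
mkdir -p pics; cat > h.py <<'E'
import numpy as np, cv2
from bench import get_obs, imaging, hand_in
def save(n,f): cv2.imwrite(f,cv2.cvtColor(n['img'],cv2.COLOR_RGB2BGR))
def px2w(f,u,v,z):
    d=np.array([(u-f['cx'])/f['fx'],(v-f['cy'])/f['fy'],1.]);R=np.array(f['R']);t=np.array(f['t'])
    c=-R.T@t; w=R.T@d; return c+w*(z-c[2])/w[2]
def w2px(f,X):
    c=np.array(f['R'])@np.array(X)+np.array(f['t']); return [f['fx']*c[0]/c[2]+f['cx'],f['fy']*c[1]/c[2]+f['cy']]
E
python3 - <<'E'
from h import *
import pickle
for n in ("scene","side"):
    f=imaging.grab_frame(n); save(f,f'pics/{n}0.png'); pickle.dump(f,open(n+'0.pkl','wb'))
    print(n,-np.array(f['R']).T@np.array(f['t']),np.array(f['R'])[2])
o=get_obs();print(o['clock'],o['tcp_pos'],o['orientation'])
E
```

```text
scene [-0.03653021  0.5437237   0.86821998] [ 0.43562299 -0.61325695 -0.65889948]
side [0.16886712 0.65435733 0.72912725] [ 0.29340528 -0.75962684 -0.580414  ]
0.1 [ 0.17060861 -0.65250607  0.23037797] [-2.48588079e+00  1.91938812e+00  2.31461169e-03]
```

View pics/scene0.png

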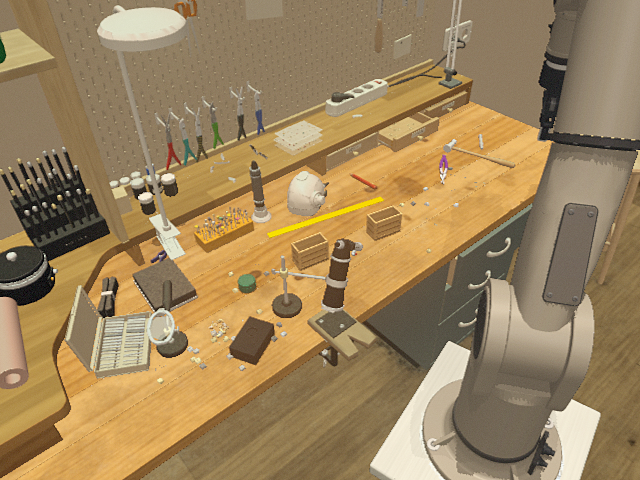

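View pics/side0.png

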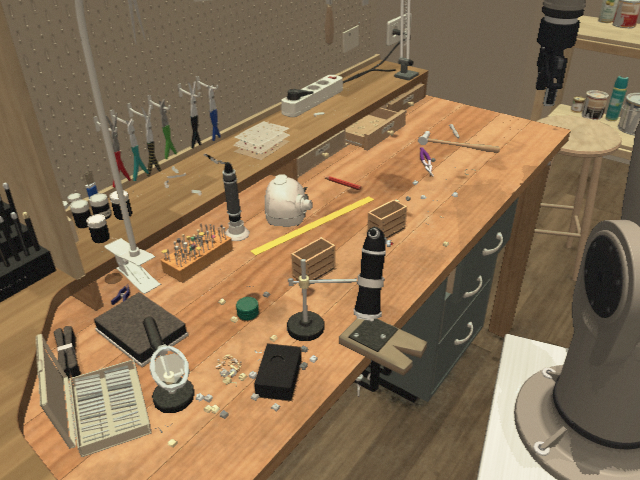

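Scene: left crate at about (310,250), right crate at about (384,222), and the tape from (268,235) to (383,200). The torch and stand are at (337,270), nearer than the left crate. I'll zoom in for the corners.

```bash
python3 - <<'E'
from h import *
import pickle
a=pickle.load(open('scene0.pkl','rb'))['img'][185:305,255:415]; b=pickle.load(open('side0.pkl','rb'))['img'][185:305,270:430]
o=np.vstack([cv2.resize(i,(800,600),interpolation=cv2.INTER_CUBIC)[:, :,::-1][:(450)] for i in (a,b)])
cv2.imwrite('pics/crop0.png',cv2.resize(o,(711,800))[:, :]) 
cv2.imwrite('pics/cs.png',cv2.resize(a,(800,600),interpolation=cv2.INTER_CUBIC)[:,:,::-1])
E
```

```text
(no output)
```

View pics/cs.png

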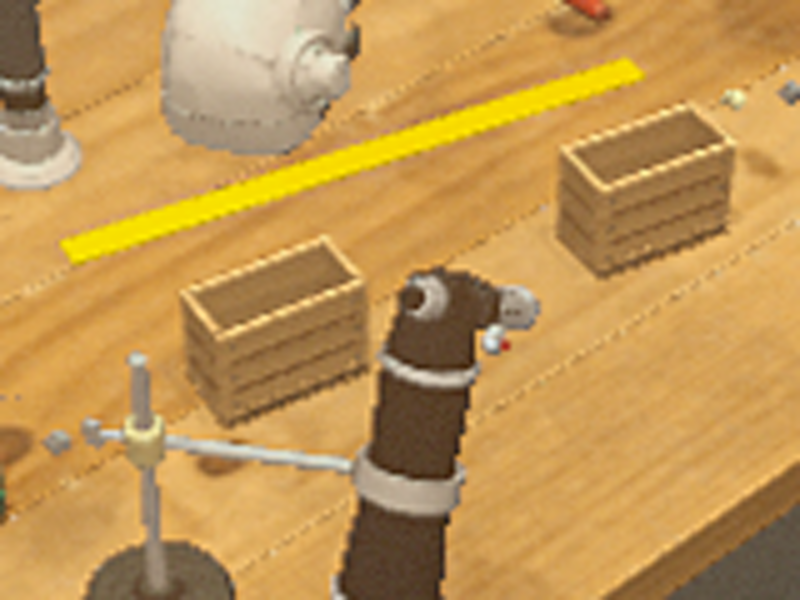

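```bash
python3 - <<'E'
from h import *
import pickle
f=pickle.load(open('scene0.pkl','rb')); P=lambda u,v,z: px2w(f,255+u/5-.4,185+v/5-.4,z)[:2]
for n,c,z in (('L',[(220,337),(365,285),(325,240),(183,292)],.056),('R',[(607,188),(735,148),(688,105),(560,150)],.056),('T',[(75,264),(645,75),(628,60),(62,240)],0)):
    p=np.array([P(*q,z) for q in c]);d=(p[0]-p[1]+p[3]-p[2])
    print(n,p.round(4).tolist(),'c',p.mean(0).round(4),'yaw',np.degrees(np.arctan2(-d[0],d[1])).round(1) ,[np.linalg.norm(p[i]-p[(i+1)%4]).round(4) for i in range(4)])
g=pickle.load(open('side0.pkl','rb'))
# torch: triangulate head top and stand post top
for n,(u,v),(s,t) in (('torch top',(337,242),(375,230)),('torch low',(333,310),(368,312)),('post top',(282.5,257),(305,237)),('base',(287,306),(306,326)),('post bot',(286,303),(305,318))):
    A=[];b=[]
    for F,(x,y) in ((f,(u,v)),(g,(s,t))):
        R=np.array(F['R']);T=np.array(F['t'])
        for r,k,fo,c in ((0,x,F['fx'],F['cx']),(1,y,F['fy'],F['cy'])):
            q=(k-c)/fo; A.append(R[r]-q*R[2]); b.append(q*T[2]-T[r])
    print(n,np.linalg.lstsq(np.array(A),np.array(b),rcond=None)[0].round(3))
print(np.linalg.norm([.5,0]))
E
```

```text
L [[0.5287, -0.1589], [0.4933, -0.226], [0.5278, -0.2427], [0.562, -0.1748]] c [ 0.528  -0.2006] yaw -27.3 [np.float64(0.0758), np.float64(0.0384), np.float64(0.0761), np.float64(0.0369)]
R [[0.4346, -0.3513], [0.3973, -0.4137], [0.4339, -0.4321], [0.4694, -0.3646]] c [ 0.4338 -0.3904] yaw -29.3 [np.float64(0.0728), np.float64(0.0411), np.float64(0.0762), np.float64(0.0372)]
T [[0.6625, -0.2114], [0.4994, -0.5106], [0.5142, -0.5177], [0.6801, -0.2226]] c [ 0.5891 -0.3655] yaw -29.0 [np.float64(0.3408), np.float64(0.0164), np.float64(0.3385), np.float64(0.0209)]
torch top [ 0.374 -0.086  0.21 ]
torch low [ 0.368 -0.057  0.057]
post top [ 0.447 -0.     0.22 ]
base [ 0.479 -0.045  0.005]
post bot [ 0.476 -0.038  0.028]
0.5
```

Call:
send_rows:
  motion:
    - {"dp": [0.031, 0.041, 0], "rot": [0, 0, -0.108], "grip": 0.04}
    - {"dp": [0.031, 0.041, 0], "rot": [0, 0, -0.108], "grip": 0.04}
    - {"dp": [0.031, 0.041, 0], "rot": [0, 0, -0.108], "grip": 0.04}
    - {"dp": [0.031, 0.041, 0], "rot": [0, 0, -0.108], "grip": 0.04}
    - {"dp": [0.031, 0.041, 0], "rot": [0, 0, -0.108], "grip": 0.04}
    - {"dp": [0.031, 0.041, 0], "rot": [0, 0, -0.108], "grip": 0.04}
    - {"dp": [0.031, 0.041, 0], "rot": [0, 0, -0.108], "grip": 0.04}
    - {"dp": [0, 0, 0], "rot": [0, 0, 0], "grip": 0.04}
  grip_force: 40

```text
clock: 1.1
tcp_pos: [0.3906, -0.3539, 0.227]
orientation: [-1.566, 2.721, 0.011]
contact_force: [0.7, -0.3, -0.2]
grip_width: 0.0399
```

Call:
send_rows:
  motion:
    - {"dp": [-0.002, -0.004, -0.046], "rot": [0, 0, 0], "grip": 0.04}
    - {"dp": [-0.002, -0.004, -0.046], "rot": [0, 0, 0], "grip": 0.04}
    - {"dp": [-0.002, -0.003, -0.046], "rot": [0, 0, 0], "grip": 0.04}
    - {"dp": [0, 0, -0.04], "rot": [0, 0, 0], "grip": 0.04}
    - {"dp": [0, 0, 0], "rot": [0, 0, 0], "grip": 0.04}

```text
clock: 1.72
tcp_pos: [0.3817, -0.3688, 0.045]
orientation: [-1.568, 2.721, 0.006]
contact_force: [0.2, 0.1, 0.4]
grip_width: 0.0401
```

```bash
python3 - <<'E'
from h import *
f=imaging.grab_frame('wrist'); 
g=imaging.grab_frame('side')['img'][150:300,280:480]
f['img']=np.hstack([cv2.resize(f['img'],(400,300)),cv2.resize(g,(400,300))]);save(f,'pics/w1.png')
o=get_obs();print(o['clock'],o['tcp_pos'],o['orientation'])
E
```

```text
1.825 [ 0.38399472 -0.37040268  0.04808033] [-1.56635841  2.71944186 -0.0032612 ]
```

View pics/w1.png

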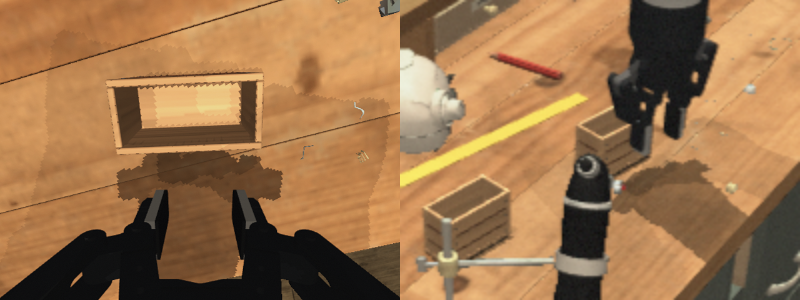

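Wrist view: the right crate is square to the fingers, about 7 mm to the left of their centre. I'll correct for that and tip it.

Call:
send_rows:
  motion:
    - {"dp": [0.0115, 0, 0], "rot": [0, 0, 0], "grip": 0.04}
    - {"dp": [0.007, -0.004, 0], "rot": [0, 0, 0], "grip": 0.04}
    - {"dp": [0.0052, -0.0029, 0], "rot": [0, 0, 0], "grip": 0.04}
    - {"dp": [0.0052, -0.0029, 0], "rot": [0, 0, 0], "grip": 0.04}
    - {"dp": [0.0052, -0.0029, 0], "rot": [0, 0, 0], "grip": 0.04}
    - {"dp": [0.0052, -0.0029, 0], "rot": [0, 0, 0], "grip": 0.04}
    - {"dp": [0.0052, -0.0029, 0], "rot": [0, 0, 0], "grip": 0.04}

```text
clock: 2.7
tcp_pos: [0.4344, -0.3924, 0.0534]
orientation: [-1.565, 2.716, -0.016]
contact_force: [-0.3, 0.3, 0.3]
grip_width: 0.0401
```

```bash
python3 - <<'E'
from h import *
f=imaging.grab_frame('wrist'); 
g=imaging.grab_frame('side')['img'][150:300,280:480]
f['img']=np.hstack([cv2.resize(f['img'],(400,300)),cv2.resize(g,(400,300))]);save(f,'pics/w2.png')
o=get_obs();print(o['clock'],o['tcp_pos'],o['contact_force'])
E
```

```text
2.8 [ 0.43480586 -0.39255787  0.05345302] [-0.37579122  0.19451612  0.40401346]
```

View pics/w2.png

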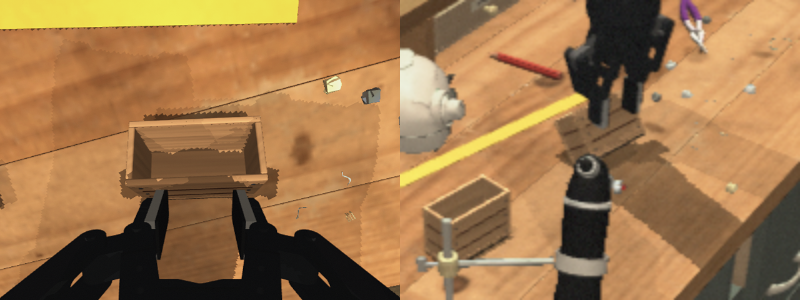

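The right crate is tipping squarely, about halfway over. Continuing.

Call:
send_rows:
  motion:
    - {"dp": [0.0052, -0.0029, -0.001], "rot": [0, 0, 0], "grip": 0.04}
    - {"dp": [0.0052, -0.0029, -0.001], "rot": [0, 0, 0], "grip": 0.04}
    - {"dp": [0.0052, -0.0029, -0.001], "rot": [0, 0, 0], "grip": 0.04}
    - {"dp": [0, 0, 0], "rot": [0, 0, 0], "grip": 0.04}
    - {"dp": [0, 0, 0], "rot": [0, 0, 0], "grip": 0.04}
    - {"dp": [0, 0, 0], "rot": [0, 0, 0], "grip": 0.04}

```text
clock: 3.55
tcp_pos: [0.4511, -0.4017, 0.0498]
orientation: [-1.565, 2.716, -0.016]
contact_force: [-0.2, 0.3, -0.5]
grip_width: 0.0401
```

```bash
python3 - <<'E'
from h import *
f=imaging.grab_frame('wrist'); 
g=imaging.grab_frame('side')['img'][150:300,280:480]
f['img']=np.hstack([cv2.resize(f['img'],(400,300)),cv2.resize(g,(400,300))]);save(f,'pics/w3.png')
o=get_obs();print(o['clock'],o['tcp_pos'],o['contact_force'])
E
```

```text
3.65 [ 0.45103946 -0.40173918  0.04978217] [0.36465348 0.25499206 0.70067586]
```

View pics/w3.png

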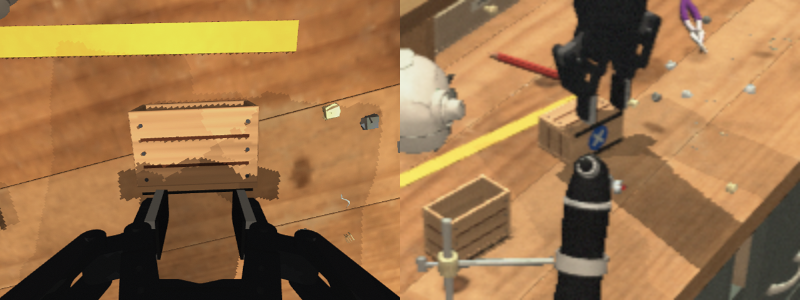

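The right crate lies on its side and the blue stamp shows on its bottom, at (597,138) in the right half. So the right crate is the stamped one. Next is the left crate.

```bash
python3 - <<'E'
from h import *
import pickle
f=pickle.load(open('scene0.pkl','rb'));g=pickle.load(open('side0.pkl','rb'))
for z in (.15,.18,.2): print(z,px2w(f,358,246,z)[:2].round(3),px2w(f,345,240,z)[:2].round(3),px2w(f,325,330,0.03)[:2].round(3), px2w(g,375,230,z)[:2].round(3))
E
```

```text
0.15 [ 0.372 -0.16 ] [ 0.404 -0.161] [ 0.361 -0.02 ] [ 0.395 -0.168]
0.18 [ 0.355 -0.13 ] [ 0.386 -0.132] [ 0.361 -0.02 ] [ 0.384 -0.126]
0.2 [ 0.343 -0.111] [ 0.374 -0.112] [ 0.361 -0.02 ] [ 0.376 -0.097]
```

Call:
send_rows:
  motion:
    - {"dp": [-0.005, 0.003, 0.04], "rot": [0, 0, 0], "grip": 0.04}
    - {"dp": [0, 0, 0.06], "rot": [0, 0, 0], "grip": 0.04}
    - {"dp": [0, 0, 0.06], "rot": [0, 0, 0], "grip": 0.04}
    - {"dp": [0.006, 0.045, 0.03], "rot": [0, 0, 0.01], "grip": 0.04}
    - {"dp": [0.006, 0.045, 0], "rot": [0, 0, 0.01], "grip": 0.04}
    - {"dp": [0.006, 0.045, 0], "rot": [0, 0, 0.01], "grip": 0.04}
    - {"dp": [0.006, 0.045, 0], "rot": [0, 0, 0], "grip": 0.04}
    - {"dp": [0.006, 0.04, 0], "rot": [0, 0, 0], "grip": 0.04}
    - {"dp": [0, 0, 0], "rot": [0, 0, 0], "grip": 0.04}

```text
clock: 4.78
tcp_pos: [0.4738, -0.1715, 0.2473]
orientation: [-1.603, 2.691, -0.02]
contact_force: [0.2, -0.8, 0.3]
grip_width: 0.04
```

Call:
send_rows:
  motion:
    - {"dp": [0.005, -0.003, -0.05], "rot": [0, 0, 0], "grip": 0.04}
    - {"dp": [0.004, -0.002, -0.05], "rot": [0, 0, 0], "grip": 0.04}
    - {"dp": [0, 0, -0.05], "rot": [0, 0, 0], "grip": 0.04}
    - {"dp": [0, 0, -0.045], "rot": [0, 0, 0], "grip": 0.04}
    - {"dp": [0, 0, 0], "rot": [0, 0, 0], "grip": 0.04}

```text
clock: 5.4
tcp_pos: [0.4832, -0.1818, 0.0496]
orientation: [-1.596, 2.692, -0.03]
contact_force: [0.1, -0.2, -0.2]
grip_width: 0.0403
```

```bash
python3 - <<'E'
from h import *
f=imaging.grab_frame('wrist'); 
g=imaging.grab_frame('side')['img'][150:300,280:480]
f['img']=np.hstack([cv2.resize(f['img'],(400,300)),cv2.resize(g,(400,300))]);save(f,'pics/w4.png')
o=get_obs();print(o['clock'],o['tcp_pos'],o['orientation'],o['contact_force'])
E
```

```text
5.5 [ 0.48618948 -0.1824036   0.05292935] [-1.5934189   2.68776147 -0.03778603] [0.54474313 0.54273394 1.17987765]
```

View pics/w4.png

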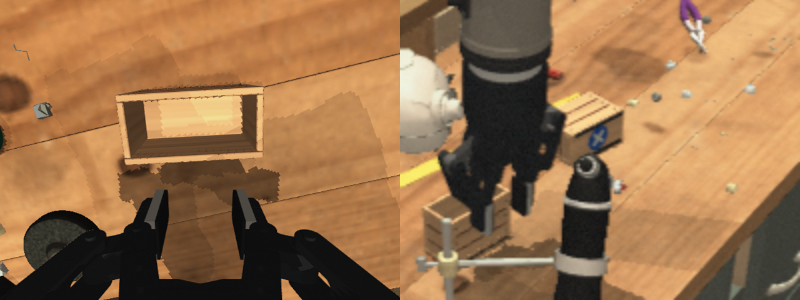

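Left crate: about 4 mm to the left of the fingers' centre, turned about 3° counter-clockwise. I'll correct for both and tip it.

Call:
send_rows:
  motion:
    - {"dp": [0.006, 0.0015, -0.004], "rot": [0, 0, 0.055], "grip": 0.04}
    - {"dp": [0.0072, -0.0034, -0.002], "rot": [0, 0, 0], "grip": 0.04}
    - {"dp": [0.0054, -0.0026, -0.0008], "rot": [0, 0, 0], "grip": 0.04}
    - {"dp": [0.0054, -0.0026, -0.0008], "rot": [0, 0, 0], "grip": 0.04}
    - {"dp": [0.0054, -0.0026, -0.0008], "rot": [0, 0, 0], "grip": 0.04}
    - {"dp": [0.0054, -0.0026, -0.0008], "rot": [0, 0, 0], "grip": 0.04}
    - {"dp": [0.0054, -0.0026, -0.0008], "rot": [0, 0, 0], "grip": 0.04}
    - {"dp": [0.0054, -0.0026, -0.0008], "rot": [0, 0, 0], "grip": 0.04}

```text
clock: 6.5
tcp_pos: [0.539, -0.204, 0.0496]
orientation: [-1.658, 2.638, -0.052]
contact_force: [0.4, 0.3, 0.1]
grip_width: 0.0397
```

Call:
send_rows:
  motion:
    - {"dp": [0.0054, -0.0026, -0.0005], "rot": [0, 0, 0], "grip": 0.04}
    - {"dp": [0.0054, -0.0026, -0.0005], "rot": [0, 0, 0], "grip": 0.04}
    - {"dp": [0, 0, 0], "rot": [0, 0, 0], "grip": 0.04}
    - {"dp": [0, 0, 0], "rot": [0, 0, 0], "grip": 0.04}
    - {"dp": [0, 0, 0], "rot": [0, 0, 0], "grip": 0.04}

```text
clock: 7.12
tcp_pos: [0.5506, -0.2096, 0.0479]
orientation: [-1.658, 2.639, -0.051]
contact_force: [-0.3, -0.2, -0.0]
grip_width: 0.0403
```

```bash
python3 - <<'E'
from h import *
f=imaging.grab_frame('wrist'); 
g=imaging.grab_frame('side')['img'][150:300,280:480]
f['img']=np.hstack([cv2.resize(f['img'],(400,300)),cv2.resize(g,(400,300))]);save(f,'pics/w5.png')
o=get_obs();print(o['clock'],o['tcp_pos'],o['orientation'],o['contact_force'])
E
```

```text
7.225 [ 0.5505568  -0.20961112  0.04790733] [-1.65835883  2.63877871 -0.05149479] [ 0.77390193  0.78507826 -0.41307693]
```

View pics/w5.png

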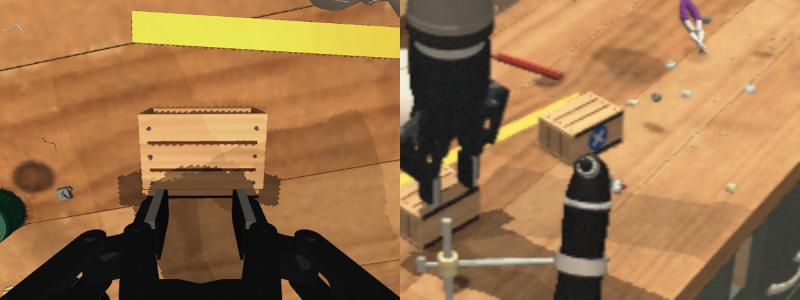

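Call:
send_rows:
  motion:
    - {"dp": [-0.006, 0.003, 0.03], "rot": [0, 0, 0], "grip": 0.04}
    - {"dp": [0, 0, 0.06], "rot": [0, 0, 0], "grip": 0.04}
    - {"dp": [0, 0, 0.06], "rot": [0, 0, -0.01], "grip": 0.04}
    - {"dp": [-0.029, -0.045, 0.02], "rot": [0, 0, -0.015], "grip": 0.04}
    - {"dp": [-0.029, -0.045, 0], "rot": [0, 0, -0.015], "grip": 0.04}
    - {"dp": [-0.028, -0.045, 0], "rot": [0, 0, -0.015], "grip": 0.04}
    - {"dp": [-0.028, -0.045, 0], "rot": [0, 0, 0], "grip": 0.04}
    - {"dp": [0, 0, 0], "rot": [0, 0, 0], "grip": 0.04}

```text
clock: 8.22
tcp_pos: [0.4251, -0.3899, 0.2251]
orientation: [-1.588, 2.682, -0.057]
contact_force: [0.6, 0.2, -0.0]
grip_width: 0.0397
```

```bash
python3 - <<'E'
from h import *
import pickle
from scipy.spatial.transform import Rotation as Ro
f=imaging.grab_frame('scene'); pickle.dump(f,open('scene1.pkl','rb'))
w=imaging.grab_frame('wrist'); pickle.dump(w,open('wrist1.pkl','rb'))
a=cv2.resize(f['img'][185:305,255:415],(640,480),interpolation=cv2.INTER_CUBIC)
f['img']=np.hstack([cv2.resize(f['img'][190:290,270:430],(400,250),interpolation=cv2.INTER_CUBIC),cv2.resize(w['img'],(400,250))]);f['img']=np.vstack([cv2.resize(w['img'],(460,345)),]);
cv2.imwrite('pics/m1.png',np.hstack([cv2.resize(w['img'],(440,330)),cv2.resize(f['img'],(10,330))])[:,:440,::-1])
o=get_obs();R=Ro.from_rotvec(o['orientation']).as_matrix();print(o['clock'],o['tcp_pos'],R.round(3))
x=R[:,0].copy();x[2]=0;x/=np.linalg.norm(x);print(np.degrees(np.arctan2(x[1],x[0])))
z=np.array([0,0,-1.]);T=np.stack([x,np.cross(z,x),z],1);print('fix',Ro.from_matrix(T@R.T).as_rotvec().round(4))
E
```

```text
Traceback (most recent call last):
FileNotFoundError: [Errno 2] No such file or directory: 'scene1.pkl'
```

```bash
ls -la . | head -20; python3 - <<'E'
from h import *
import pickle
from scipy.spatial.transform import Rotation as Ro
w=imaging.grab_frame('wrist')
pickle.dump(w,open('wrist1.pkl','wb'))
save(w,'pics/m1.png')
o=get_obs();R=Ro.from_rotvec(o['orientation']).as_matrix();print(o['clock'],o['tcp_pos'])
x=R[:,0].copy();x[2]=0;x/=np.linalg.norm(x);print(np.degrees(np.arctan2(x[1],x[0])))
z=np.array([0,0,-1.]);T=np.stack([x,np.cross(z,x),z],1);print('fix',Ro.from_matrix(T@R.T).as_rotvec().round(4))
E
```

```text
total 1824
drwxr-xr-x  3 agent agent   4096 Dec  4 20:08 .
drwxr-xr-x 23 root  root    4096 Dec  4 20:07 ..
-rw-r--r--  1 agent agent    434 Dec  4 20:08 h.py
drwxr-xr-x  2 agent agent   4096 Dec  4 20:11 pics
-rw-r--r--  1 agent agent 922034 Dec  4 20:08 scene0.pkl
-rw-r--r--  1 agent agent 922034 Dec  4 20:08 side0.pkl
8.325 [ 0.42849056 -0.38555942  0.22490834]
-118.3547744036074
fix [0.0167 0.0412 0.0001]
```

View pics/m1.png

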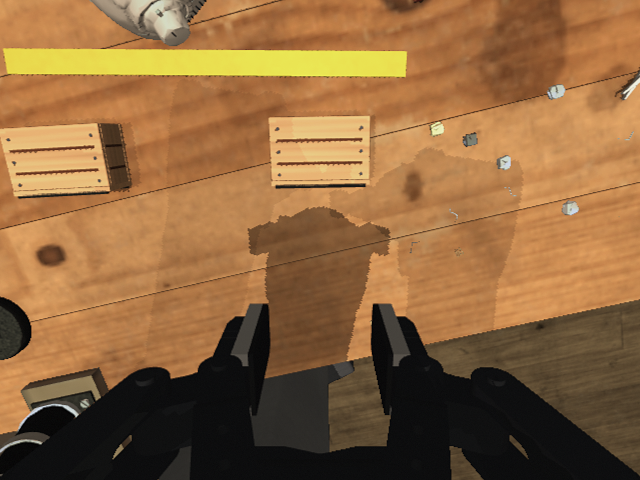

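Wrist view from above: both crates lie on their sides, the stamped one with its top face at about (269..370, 117..184). The tape runs from (5,62) to (407,64). I'll convert these to positions.

```bash
python3 - <<'E'
from h import *
import pickle
f=pickle.load(open('wrist1.pkl','rb'))
y=np.radians(-29);u=np.array([np.cos(y),np.sin(y)]);v=np.array([-u[1],u[0]])
for n,c,z in (('R',[(275,183),(369,182),(370,116),(269,117)],.04),('Rbot',[(277,188),(369,186)],.03),('L',[(16,195),(108,191),(98,123)],.04),('T',[(6,75),(406,77),(407,51),(4,48)],0)):
    for q in c:
        p=px2w(f,*q,z)[:2]; print(n,q,p.round(4),'u %.4f v %.4f'%(p@u,p@v))
print('tcp',np.array(get_obs()['tcp_pos'])[:2]@np.stack([u,v],1))
E
```

```text
R (275, 183) [ 0.4744 -0.3691] u 0.5938 v -0.0929
R (369, 182) [ 0.4384 -0.4369] u 0.5953 v -0.1696
R (370, 116) [ 0.484  -0.4608] u 0.6467 v -0.1684
R (269, 117) [ 0.5211 -0.3909] u 0.6453 v -0.0893
Rbot (277, 188) [ 0.4694 -0.3669] u 0.5885 v -0.0933
Rbot (369, 186) [ 0.4338 -0.4359] u 0.5908 v -0.1709
L (16, 195) [ 0.568  -0.1762] u 0.5822 v 0.1213
L (108, 191) [ 0.5344 -0.245 ] u 0.5862 v 0.0447
L (98, 123) [ 0.5817 -0.2703] u 0.6398 v 0.0456
T (6, 75) [ 0.6624 -0.2065] u 0.6794 v 0.1405
T (406, 77) [ 0.4969 -0.5069] u 0.6804 v -0.2024
T (407, 51) [ 0.515  -0.5164] u 0.7008 v -0.2020
T (4, 48) [ 0.6797 -0.219 ] u 0.7007 v 0.1380
tcp [ 0.56168921 -0.12948152]
```

Call:
send_rows:
  motion:
    - {"dp": [0, 0, -0.05], "rot": [0.008, 0.02, -0.005], "grip": 0.04}
    - {"dp": [0, 0, -0.05], "rot": [0.008, 0.021, -0.006], "grip": 0.04}
    - {"dp": [0, 0, -0.05], "rot": [0, 0, 0], "grip": 0.04}
    - {"dp": [0, 0, -0.045], "rot": [0, 0, 0], "grip": 0.04}
    - {"dp": [0, 0, 0], "rot": [0, 0, 0], "grip": 0.04}

```text
clock: 8.95
tcp_pos: [0.4365, -0.3767, 0.0267]
orientation: [-1.611, 2.69, -0.003]
contact_force: [-0.1, 0.8, 1.5]
grip_width: 0.0397
```

Call:
send_rows:
  motion:
    - {"dp": [-0.005, -0.0105, -0.012], "rot": [0, 0, -0.014], "grip": 0.04}
    - {"dp": [0, 0, 0], "rot": [0, 0, 0], "grip": 0.04}

```text
clock: 9.2
tcp_pos: [0.4338, -0.3881, 0.0169]
orientation: [-1.592, 2.699, -0.009]
contact_force: [0.6, -0.4, 0.3]
grip_width: 0.0402
```

Call:
send_rows:
  motion:
    - {"dp": [0.0052, -0.0029, -0.0006], "rot": [0, 0, 0], "grip": 0.04}
    - {"dp": [0.0052, -0.0029, -0.0006], "rot": [0, 0, 0], "grip": 0.04}
    - {"dp": [0.0052, -0.0029, -0.0006], "rot": [0, 0, 0], "grip": 0.04}
    - {"dp": [0.0052, -0.0029, -0.0006], "rot": [0, 0, 0], "grip": 0.04}
    - {"dp": [0.0052, -0.0029, -0.0006], "rot": [0, 0, 0], "grip": 0.04}
    - {"dp": [0.0052, -0.0029, -0.0006], "rot": [0, 0, 0], "grip": 0.04}
    - {"dp": [0.0035, -0.0019, 0], "rot": [0, 0, 0], "grip": 0.04}
    - {"dp": [0, 0, 0], "rot": [0, 0, 0], "grip": 0.04}

```text
clock: 10.2
tcp_pos: [0.4718, -0.4098, 0.0164]
orientation: [-1.591, 2.699, -0.014]
contact_force: [0.5, -0.0, 0.7]
grip_width: 0.0401
```

```bash
python3 - <<'E'
from h import *
import pickle
w=imaging.grab_frame('wrist');pickle.dump(w,open('wrist2.pkl','wb'));save(w,'pics/m2.png')
o=get_obs();print(o['clock'],o['tcp_pos'],o['orientation'],o['contact_force'])
E
```

```text
10.25 [ 0.47176966 -0.40971972  0.01643397] [-1.59060234  2.6984483  -0.0136925 ] [-0.69923884  0.56238002 -0.31156811]
```

View pics/m2.png

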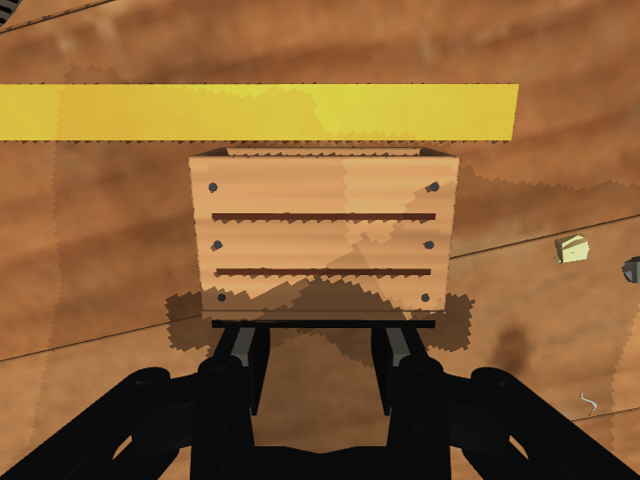

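The stamped crate is square to the tape. Its top rim edge runs from (190,156) to (460,156), and the tape's near edge is at row 141.

```bash
python3 - <<'E'
from h import *
import pickle
f=pickle.load(open('wrist2.pkl','rb'))
y=np.radians(-29);u=np.array([np.cos(y),np.sin(y)]);v=np.array([-u[1],u[0]])
for n,c,z in (('rimtop',[(190,156),(460,156)],.04),('rimlow',[(228,149),(422,149)],.004),('near',[(203,310),(448,310)],.04),('T',[(10,140),(512,141),(518,84),(10,84)],0)):
    for q in c:
        p=px2w(f,*q,z)[:2]; print(n,q,'u %.4f v %.4f'%(p@u,p@v))
print('tcp',np.array(get_obs()['tcp_pos'])[:2]@np.stack([u,v],1))
E
```

```text
rimtop (190, 156) u 0.6778 v -0.0904
rimtop (460, 156) u 0.6778 v -0.1693
rimlow (228, 149) u 0.6773 v -0.0936
rimlow (422, 149) u 0.6773 v -0.1668
near (203, 310) u 0.6281 v -0.0900
near (448, 310) u 0.6283 v -0.1705
T (10, 140) u 0.6803 v -0.0087
T (512, 141) u 0.6801 v -0.2022
T (518, 84) u 0.7005 v -0.2015
T (10, 84) u 0.7005 v -0.0133
tcp [ 0.61125511 -0.12963047]
```

Call:
send_rows:
  motion:
    - {"dp": [0.0044, -0.0024, -0.0005], "rot": [0, 0, 0], "grip": 0.04}
    - {"dp": [0.0044, -0.0024, -0.0005], "rot": [0, 0, 0], "grip": 0.04}
    - {"dp": [0.0018, -0.001, 0], "rot": [0, 0, 0], "grip": 0.04}
    - {"dp": [0, 0, 0], "rot": [0, 0, 0], "grip": 0.04}

```text
clock: 10.75
tcp_pos: [0.4826, -0.4157, 0.0153]
orientation: [-1.591, 2.699, -0.012]
contact_force: [-1.8, 1.3, 1.8]
grip_width: 0.0404
```

The fingers advanced 12.4 mm, which puts the rim at about 0.690, the tape's midline. Backing off and checking.

Call:
send_rows:
  motion:
    - {"dp": [-0.009, 0.005, 0], "rot": [0, 0, 0], "grip": 0.04}
    - {"dp": [-0.018, 0.01, 0], "rot": [0, 0, 0], "grip": 0.04}
    - {"dp": [-0.018, 0.01, 0.02], "rot": [0, 0, 0], "grip": 0.04}
    - {"dp": [-0.01, 0.005, 0.06], "rot": [0, 0, 0], "grip": 0.04}
    - {"dp": [0, 0, 0.06], "rot": [0, 0, 0], "grip": 0.04}
    - {"dp": [0, 0, 0.06], "rot": [0, 0, 0], "grip": 0.04}
    - {"dp": [0, 0, 0], "rot": [0, 0, 0], "grip": 0.04}
    - {"dp": [0, 0, 0], "rot": [0, 0, 0], "grip": 0.04}

```text
clock: 11.75
tcp_pos: [0.4227, -0.3823, 0.22]
orientation: [-1.59, 2.697, -0.017]
contact_force: [0.7, 1.0, 0.0]
grip_width: 0.04
```

```bash
python3 - <<'E'
from h import *
import pickle
w=imaging.grab_frame('wrist');pickle.dump(w,open('wrist3.pkl','wb'))
s=imaging.grab_frame('side')['img'][130:350,220:460]
w['img']=np.hstack([w['img'][0:300,:][:, :480],cv2.resize(s,(320,300))]);save(w,'pics/m3.png')
o=get_obs();print(o['clock'],o['tcp_pos'],o['contact_force'])
E
```

```text
11.85 [ 0.42287129 -0.38239074  0.21956   ] [ 0.3003449  -0.18918428 -0.25828044]
```

View pics/m3.png

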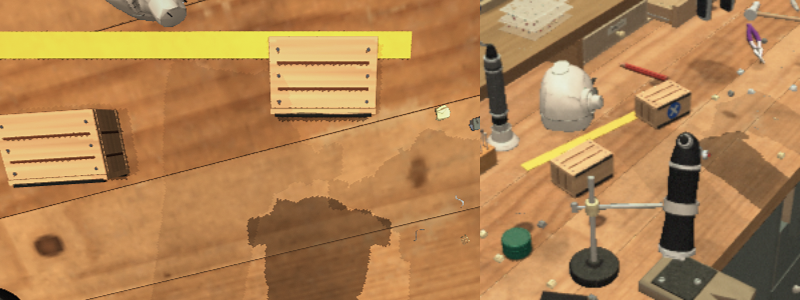

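```bash
python3 - <<'E'
from h import *
import pickle
f=pickle.load(open('wrist3.pkl','rb'))
y=np.radians(-29);u=np.array([np.cos(y),np.sin(y)]);v=np.array([-u[1],u[0]])
for n,c,z in (('rimtop',[(268,38),(377,37)],.04),('T',[(10,59),(411,58),(411,32),(10,31)],0),('Lrim',[(96,110)],.04)):
    for q in c:
        p=px2w(f,*q,z)[:2]; print(n,q,'u %.4f v %.4f'%(p@u,p@v))
hand_in()
E
```

```text
rimtop (268, 38) u 0.6886 v -0.0897
rimtop (377, 37) u 0.6893 v -0.1688
T (10, 59) u 0.6800 v 0.1298
T (411, 58) u 0.6807 v -0.2025
T (411, 32) u 0.7001 v -0.2012
T (10, 31) u 0.7009 v 0.1251
Lrim (96, 110) u 0.6389 v 0.0436
the job is handed in; nothing more can be done
```

The job is done and handed in at about 12 s on the robot's clock. I tipped both crates over away from the robot. The right one carried the blue stamp, so I pushed it straight to the tape with two fingers, then backed the arm off and raised it.

**Stamped crate:** in the last check its rim lay 689 mm along the push direction at both ends. The tape spans 680 to 700 mm there, so the whole far edge is on the tape, near its middle and within 1 mm of parallel.

**Plain crate:** it lies on its side, with its rim about 41 mm short of the tape.

**Bystanders:** I never worked near the green pot, the pencil or the charcoal block. The pot and pencil looked in place in the last picture. The charcoal block was mostly out of that picture, so I did not recheck it. Contact forces, read at the end of each move, stayed at a few newtons at most.

**Disagreement:** the first position estimates from the scene camera were 4 to 7 mm off sideways. I corrected them with the wrist camera before each tip. One script failed on writing a file and was rerun; it did not affect the work.

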